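# Sort out the left-hand stud

### The arm

A 6-joint arm with a two-finger parallel gripper is mounted at the origin on a cart in front of the work surface, level with it; the furniture and walls round the work are solid. World frame = base frame: x ahead of the robot, y to its left, z up, the work surface at z = 0. Lengths are in m, angles in rad, forces in N, time in s.
With the tool pointing down it reaches from about 0.3 to 0.875 m from the base axis. Payload 6.4 kg.
Tool frame: the origin (TCP) lies midway between the tips of the shut fingers; the grasp point (between the pads) lies 19 mm behind it (grasp_offset is the distance from the TCP to the grasp point, in m); z points along the fingers, y is the line along which they close (so a half turn about z gives the same grasp; the last joint's range is limited). The gripper opens to 85 mm and grips with 20 to 120 N. Pads are 22 mm wide; open, the fingers measure 114 mm over their backs; the gripper's body (76 mm by 85 mm) begins 54 mm behind the grasp point. The pads swing forward as they close: fully open they stand 13 mm farther back than shut.
Start: joints at [0.961, 0.181, 1.607, -0, 1.354, -0.206], TCP at [0.226, 0.529, 0.231] pointing down, gripper open.
Joint ranges: [-2.99, 2.99], [-0.89, 2.07], [0.3, 2.58], [-1.14, 4.28], [0, 2.63], [-3.12, 3.12]. Speed limits (rad/s): [2.57, 2.57, 3.01, 3.14, 3.14, 3.14].

### API

Orientations are given as a unit quaternion [w, x, y, z].
In Python, from bench import * gives the robot as it stands. The module is installed in compiled form; this text tells all that it offers.
- The arm moves only by the tool servo_tool, never from a script. Its argument "commands" is text: rows parted by semicolons, each of 7 numbers parted by spaces: the turn, a rotation vector about the tool's x, y, z in rad, then the shift along the tool's x, y, z in mm, then the opening, from 0 (shut) to 1 (fully open). In form: wx wy wz dx dy dz claw; .... A call has 1 to 5 rows; each row shifts and turns the commanded pose from where the row before left it, along the tool's axes as they then stand; what a row does not reach is not made up. A row lasts 1/8 s, in which the tool goes at most 62.5 mm and 10.7 degrees, less where a joint would pass 70% of its speed; a pose out of reach is approached as far as the arm can. A call with a gripper value outside its range is refused whole. The fingers move at their own pace and stop on an object; the grip force is fixed at half the most. Time passes only in rows, so rows that do not move let the fingers close. It gives the time, the measured TCP pose, the force, the opening and the grip force at its end, in the units of the state.
- get_obs(): the state, without advancing time (a new reading comes with each control period).
- camera(name): name is "scene" or "top"; returns the picture (480x640x3 uint8, blue, green, red); there is no depth.
- calibration(name): a dict with "fx", "fy", "cx", "cy" (pixels), "R" (3x3) and "t" (3): a world point X has camera coordinates R X + t. Camera axes: x right, y down, z forward; pixel columns grow to the right and rows downward; lengths in m; the calibration is good to about 2 mm. A picture is of the moment at which its call begins. calibration takes no time and is no camera call.
- hand_in(): hands the job in; it is judged then, once.
The state is a dict: "time_s": time; "q": joint angles; "dq": joint speeds; "joint_efforts": joint torques, N m; "eef_pos": TCP position; "eef_rot": TCP orientation; "wrist_force": force on the tool from outside, world axes, zero at the start; "torque": the same for the moment, N m; "opening": opening from 0.0 (shut) to 1.0 (fully open); "grasp_force": force on a finger pad.
Only numpy, scipy, OpenCV 4.12 (cv2) and the standard library are available. Lean on these libraries where they do the work, as an engineer would, in place of code of your own. Each camera call takes 0.05 s, during which the arm holds its last target. There are 200 camera calls.

### The job

Two flat-headed studs stand started in square test nuts in the two pockets of the aluminium fixture; one of them has a left-hand thread (the other's is right-hand). Try the left-hand stud in its nut: give it a quarter turn anticlockwise seen from above, so that it winds into the nut while the nut sits in its pocket. Then lift that stud out with its nut and stand it upright in the left bay of the grey parts tray, still wound in; leave the right-hand stud in its pocket.

Things in the scene. Friction and masses are not known exactly. Their poses are not given: they have to be found in the camera images.
- left_stud: Left-hand stud in its 44 x 44 x 32 mm dark steel nut, which has a 5 mm groove round it 24 mm up; thread ridges climb to the upper left. Origin: centre of nut's underside, z up. Above it on the axis: 23 mm thread, 30 mm collar 64-69 mm up, upright flat tab 69-109 mm up, 14 mm thick, 40 wide. Gripping the tab across its thickness turns the stud and can lift stud and nut together. 0.4 kg; in either pocket.
- left_stud_turn (a joint): Turn of the left-hand stud in its nut, rad: grows anticlockwise seen from above, winding it in 4.8 mm down per rad. Starts within 0.1 of 0 (there the tab's 14 mm thickness lies along the nut's x axis, its width along y); range -1.8 to 2.2, friction 0.08 N m, stays where left. Counts as tried at 1.0 or more.
- right_stud: Right-hand stud and nut: same sizes and origin, nut without groove, ridges climb to the upper right. In the other pocket, 110 mm away. The fixture (80 x 190 x 22 mm, fixed) has two 47 mm square pockets, floor 6 mm and rim 22 mm above the worktop; they keep the nuts from turning (1.5 mm play a side), and a nut lifts straight out.
- left_bay (a point): Centre of the floor of the tray's left bay (left seen from the robot; its y axis points left along the tray), 4 mm above the worktop. The bay is 112 mm (x) by 100 mm (y) inside, its walls end 22 mm above the worktop. The grey tray, 120 x 212 mm, is fixed; its right bay holds a small spare nut.
Mind the look-alikes: they are no part of the job. What is shaped like the left_stud but green or yellow is not meant.

How it is judged:
On the way:
1. the left-hand stud is wound in to 1.0 rad or more while its nut is in its pocket (within 13 mm of where it stood) (value of joint left_stud_turn above 1 rad and distance of left_stud from where it was at the start of the episode below 0.013 m), for 0.2 s.
At the end, for the whole second after the job is handed in: The left-hand stud, wound in by 0.8 rad or more, stands with its nut at rest on the floor of the tray's left bay: nut centre within 46 mm of the bay's centre, underside within 8 mm of the floor, upright within 10 degrees; the right-hand stud is in its pocket, within 13 mm of where it stood (horizontal distance between left_stud and left_bay below 0.046 m and z of left_stud in the frame of left_bay below 0.008 m and angle between left_stud's own z axis and vertical below 0.17 rad and linear speed of left_stud below 0.01 m/s and value of joint left_stud_turn above 0.8 rad and distance of right_stud from where it was at the start of the episode below 0.013 m); the robot touches nothing.
It fails at once if the right-hand stud's nut leaves its pocket (moves more than 20 mm) (distance of right_stud from where it was at the start of the episode above 0.02 m).
It also fails if it takes over 42 s, if anything falls off the work surface, if the arm or the gripper's body presses on something with over 40 N, if the wrist force passes 120 N, or if a joint passes its speed limit or range.

## Working session

There is one attempt and no reset: what is moved stays moved. The work goes in short steps, Python scripts to look and compute and a tool call to move; the robot and the scene stay as the last step left them, time stands still between calls to the robot, and variables do not carry over. Pictures are saved under pics/ and viewed, at most 10 in all, crops included, and the job is handed in when it is done.

Besides the shell and the picture viewer there is one more tool, called after ">>>" as name(argument=value, ...) on one line, values as JSON. servo_tool: Moves the arm, as the interface text tells. Its arguments: {"type":"object","properties":{"commands":{"type":"string"}},"required":["commands"]}

```bash
mkdir -p pics
python3 - <<'E'
from bench import *
import cv2,pickle
o=get_obs();print({k:o[k] for k in('time_s','q','eef_pos','eef_rot','opening','wrist_force')})
d={}
for n in('scene','top'):
    im=camera(n);cv2.imwrite(f'pics/{n}0.png',im);c=calibration(n);d[n]=c;print(n,c)
pickle.dump(d,open('cal.pkl','wb'))
E
```

```text
{'time_s': 0.0, 'q': array([ 9.60705856e-01,  1.81570280e-01,  1.60800143e+00,  2.39190484e-05,
        1.35374487e+00, -2.06287631e-01]), 'eef_pos': array([0.22558636, 0.52832115, 0.23037086]), 'eef_rot': array([-3.52869895e-04,  2.00534947e-01,  9.79686170e-01, -7.86505980e-04]), 'opening': 0.9990107053488742, 'wrist_force': array([ 0.35411256, -0.53761888, -0.70316413])}
scene {'fx': 441.66451648439767, 'fy': 441.66451648439767, 'cx': 314.58833728518243, 'cy': 243.8843110060337, 'R': array([[ 0.77009702, -0.63770582, -0.01678901],
       [-0.48686929, -0.5705332 , -0.66140016],
       [ 0.41220004,  0.51751634, -0.74984529]]), 't': array([-0.38548462,  0.28284552,  0.93653996])}
top {'fx': 476.33827882290234, 'fy': 476.33827882290234, 'cx': 318.93340719195925, 'cy': 240.6716253483134, 'R': array([[ 7.79924492e-03, -9.99968695e-01,  1.33440119e-03],
       [-9.72805865e-01, -7.89629540e-03, -2.31487358e-01],
       [ 2.31490648e-01,  5.07313301e-04, -9.72836997e-01]]), 't': array([-0.03352253,  0.50268874,  0.98172078])}
```

View pics/scene0.png

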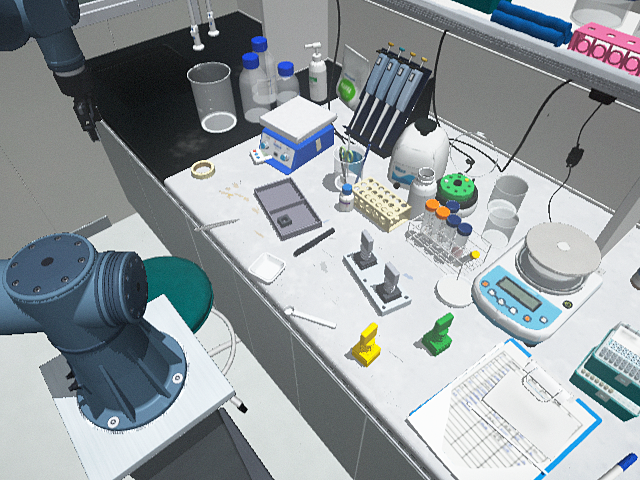

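View pics/top0.png

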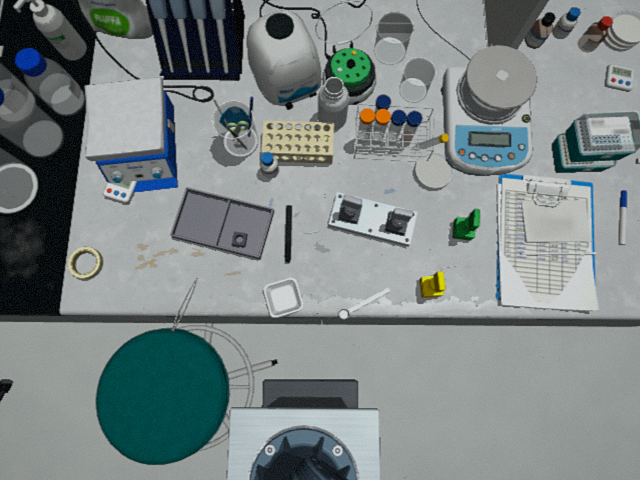

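The scene view shows candidates at (366,250) and (391,280) in the fixture, yellow at (367,345) and green at (437,335), which are look-alikes. In the top view the same two studs are at (348,210) and (398,222), and the tray is at (222,223) with the spare nut in its right bay at (240,240). Next is a close crop to tell the two fixture studs apart.

Run:
```python
import cv2,numpy as np
s=cv2.imread('pics/scene0.png')[222:318,338:418];t=cv2.imread('pics/top0.png')[180:256,322:422]
a=cv2.resize(s,None,fx=6,fy=6,interpolation=cv2.INTER_CUBIC)
cv2.imwrite('pics/c1.png',a)
b=cv2.resize(t,None,fx=7,fy=7,interpolation=cv2.INTER_CUBIC)
cv2.imwrite('pics/c2.png',b)
```

```text
(no output)
```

View pics/c1.png

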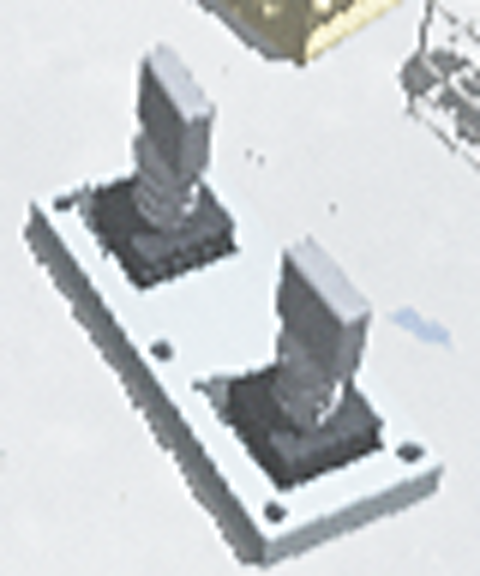

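View pics/c2.png

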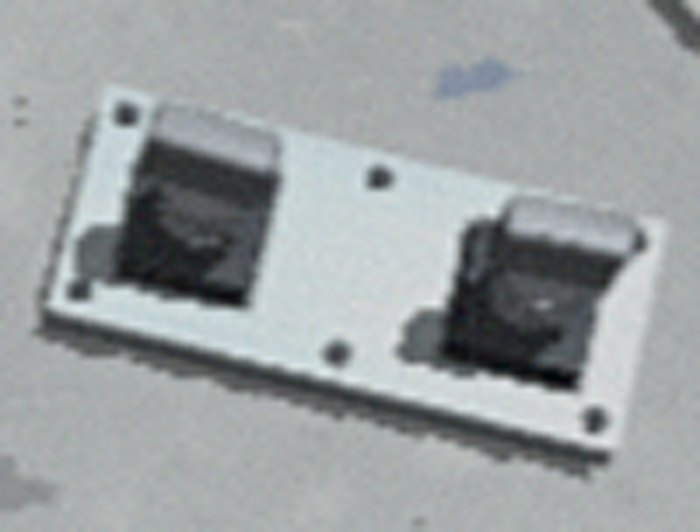

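The fixture holds the two grey studs, scene crop at (175,140) and (320,350). The groove and ridges aren't readable yet, so I'll stretch the contrast on the nuts, averaging several frames to cut noise.

Run:
```python
from bench import *
import cv2,numpy as np
S=[camera('scene').astype(float) for _ in range(4)];S=np.mean(S,0)
T=np.mean([camera('top').astype(float) for _ in range(4)],0)
np.save('S.npy',S);np.save('T.npy',T)
def p(I,x,y,w=30,h=30):
    c=I[y:y+h,x:x+w]; c=255*np.clip(c/255*1.0,0,1)**.55
    return cv2.resize(c.astype(np.uint8),(400,300*h//h),interpolation=cv2.INTER_CUBIC)
A=np.vstack([np.hstack([p(S,350,246,32,24),p(S,371,278,36,27)]),np.hstack([p(T,336,194,36,27),p(T,382,207,36,27)])])
cv2.imwrite('pics/c3.png',A)
```

```text
(no output)
```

View pics/c3.png

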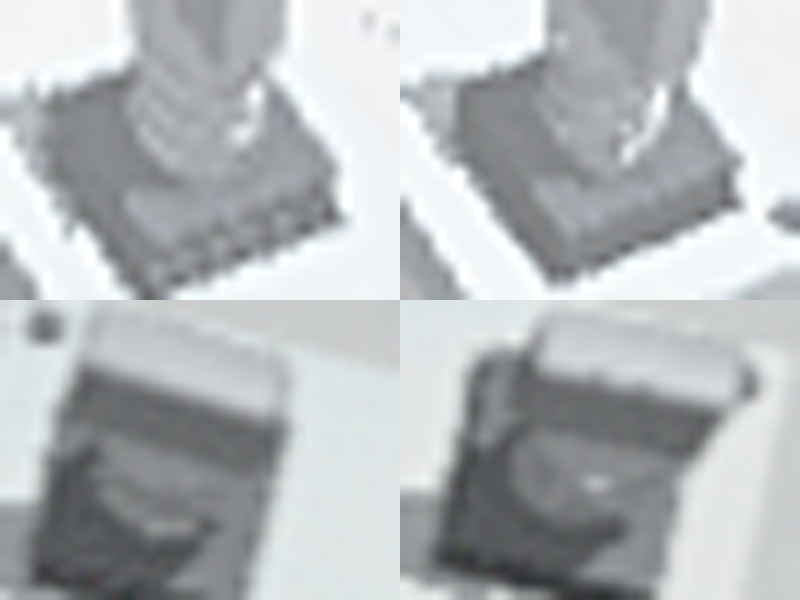

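The left nut (scene ~(366,262), top ~(348,210)) has a groove line along its side face and ridges climbing to the upper left. The right nut has plain sides and ridges climbing to the upper right. So the left-hand stud is the one at top-view (348,210). Now measuring.

```bash
cat > h.py <<'E'
import numpy as np,cv2,pickle
C=pickle.load(open('cal.pkl','rb'))
def ray(n,uv,z):
    c=C[n];uv=np.atleast_2d(uv).astype(float)
    d=np.c_[(uv[:,0]-c['cx'])/c['fx'],(uv[:,1]-c['cy'])/c['fy'],np.ones(len(uv))]@c['R']
    o=-c['R'].T@c['t'];return o+d*((z-o[2])/d[:,2])[:,None]
def proj(n,X):
    c=C[n];p=np.atleast_2d(X)@c['R'].T+c['t'];return np.c_[c['fx']*p[:,0]/p[:,2]+c['cx'],c['fy']*p[:,1]/p[:,2]+c['cy']]
def rect(n,mask,z):
    cs,_=cv2.findContours(mask.astype(np.uint8),0,1);c=max(cs,key=cv2.contourArea)[:,0]
    P=ray(n,c,z)[:,:2];(x,y),(w,h),a=cv2.minAreaRect((P*1000).astype(np.float32))
    if w<h: a+=90;w,h=h,w
    return np.round([x,y,w,h,(a+90)%180-90],1)
E
python3 - <<'E'
from h import *
T=np.load('T.npy').astype(np.uint8);S=np.load('S.npy').astype(np.uint8)
g=cv2.cvtColor(T,6);print('px',T[195:204:2,352],T[230,372],T[215,225],T[228,200],T[260,330])
def win(m,x0,y0,x1,y1):
    o=np.zeros(m.shape,np.uint8);o[y0:y1,x0:x1]=m[y0:y1,x0:x1];return o
fx=win(g>205,322,182,422,250);fx=cv2.morphologyEx(fx,cv2.MORPH_CLOSE,np.ones((3,3)))
print('fixture',rect('top',fx,.022))
tr=win(g<150,165,180,280,265);tr=cv2.morphologyEx(tr,cv2.MORPH_CLOSE,np.ones((5,5)));print('tray',rect('top',tr,.022))
# tab tops: brighter lavender
print(g[192:210,345:365:4].T)
gs=cv2.cvtColor(S,6);print(gs[228:252,358:378:2].T)
E
```

```text
px [[184 182 176]
 [156 152 146]
 [174 168 163]
 [166 161 154]
 [ 61  57  55]] [180 180 171] [82 76 76] [123 116 113] [173 172 168]
fixture [ 565.9 -157.   178.    76.8   75.6]
tray [560.4 189.9 217.4 148.3  76.3]
[[171 172 164 148 151 162 166 144  88  55  51  53  52  56  70  69  62  71]
 [168 169 173 167 159 162 167 171 157 108  60  49  56  49  55  77  89  90]
 [170 170 171 174 165 150 157 167 171 171 124  68  51  50  51  54  67  88]
 [167 170 172 168 173 192 154 152 163 171 181 143  77  49  52  51  53  60]
 [167 169 168 169 174 171 182 156 148 137 149 150 126  90  95 116 152 161]]
[[235 235 236 236 235 238 239 239 239 239 240 238 238 237 236 234 236 240
  238 236 234 239 250 194]
 [235 235 235 240 244 247 252 254 255 255 255 241 213 248 254 252 211 154
  153 173 183 214 179 101]
 [235 237 223 187 142  96  87  87  94  95  94  94  93  92  96 105 111 123
  125 126 125 123 119 136]
 [239 206 192 207 212 211 193 151 102  91  98 101 103 106 104 104  99 102
   99 107 125 130 128 117]
 [237 232 212 203 208 209 209 213 213 194 154 105  89  99 103 104 104 104
  101 100 101 102 109 127]
 [235 236 237 238 224 208 206 207 206 208 211 216 201 158 115 107 110 115
  117 122 125 124 125 129]
 [236 236 233 236 235 235 237 223 207 206 205 210 217 167 126 130 132 133
  132 134 129 128 125  98]
 [236 236 235 234 235 235 236 238 237 238 226 211 216 161 119 121 121 117
  137 150 144 166 206 245]
 [237 236 235 235 236 237 236 235 235 235 238 236 237 240 241 240 241 240
  237 237 238 237 236 234]
 [248 240 237 235 236 233 234 236 236 235 235 235 234 234 235 234 234 234
  234 232 233 233 231 232]]
```

Run:
```python
from h import *
T=np.load('T.npy').astype(np.uint8);g=cv2.cvtColor(T,6);S=np.load('S.npy').astype(np.uint8);gs=cv2.cvtColor(S,6)
def win(m,x0,y0,x1,y1):
    o=np.zeros(m.shape,np.uint8);o[y0:y1,x0:x1]=m[y0:y1,x0:x1];return o
for th in(190,197,205): print('fix',rect('top',cv2.morphologyEx(win(g>th,322,182,422,250),3,np.ones((3,3))),.022))
for n,c in(('top',[(344.9,194.9),(362.3,199.7),(361.7,205.4),(342.7,201.1)]),):
    P=ray(n,c,.115);print(n,P[:,:2].round(4).tolist(),P.mean(0).round(4))
for w in((355,226,378,244),(380,258,404,277)):
  m=win((gs>180)&(gs<226),*w);m=cv2.morphologyEx(m,2,np.ones((2,2)));print('tab scene',rect('scene',m,.115))
for n,s in(('top',[(222,180,0)]),):pass
# scene/top tray & fixture enlarged
a=cv2.resize(T[178:268,160:290],None,fx=6,fy=6,interpolation=cv2.INTER_CUBIC)
cv2.imwrite('pics/tray.png',a)
```

```text
fix [ 567.5 -153.1  189.    78.7   75.9]
fix [ 567.3 -152.7  187.6   78.2   75.9]
fix [ 565.9 -157.   178.    76.8   75.6]
top [[0.5894, -0.0836], [0.5791, -0.1202], [0.5665, -0.1188], [0.5757, -0.0789]] [ 0.5777 -0.1004  0.115 ]
tab scene [ 583.1 -101.3   38.7   12.2   72.8]
tab scene [ 555.7 -208.5   39.5   12.8   77.5]
```

View pics/tray.png

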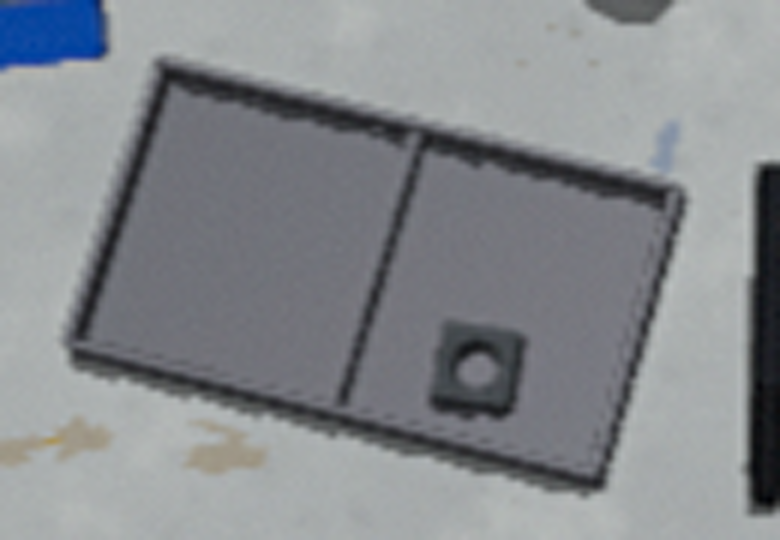

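The tray shows rim corners at crop (163,62), (685,190), (601,480), (70,348), and its left bay is empty. The grasp yaw needs about +82.5° about tool z first.

>>> servo_tool(commands="0 0 0.18 0 0 0 1;0 0 0.18 0 0 0 1;0 0 0.18 0 0 0 1;0 0 0.18 0 0 0 1;0 0 0.18 0 0 0 1")

```text
time_s: 1.12
eef_pos: [0.2259, 0.5288, 0.2313]
eef_rot: [0.0, 0.609, 0.793, 0.0]
wrist_force: [-0.0, -0.2, 0.3]
opening: 1.0
grasp_force: 0.0
```

>>> servo_tool(commands="0 0 0.18 0 0 0 1;0 0 0.18 0 0 0 1;0 0 0.18 0 0 0 1;0 0 0 0 0 0 1")

```text
time_s: 1.62
eef_pos: [0.2259, 0.5288, 0.2313]
eef_rot: [-0.0, 0.796, 0.605, -0.0]
wrist_force: [-0.4, -0.1, -0.6]
opening: 0.998
grasp_force: 0.0
```

```bash
cat >> h.py <<'E'
from scipy.spatial.transform import Rotation as Ro
def go(tgt):
    from bench import get_obs
    o=get_obs();w,x,y,z=o['eef_rot'];R=Ro.from_quat([x,y,z,w]).as_matrix()
    print('t',o['time_s'],'pos',o['eef_pos'].round(4),'q',o['q'].round(3),'F',o['wrist_force'].round(1),'open',round(o['opening'],3),'g',o['grasp_force'])
    print('tilt',R[:,2].round(4),'yaw y',np.degrees(np.arctan2(R[1,1],R[0,1])).round(2),'move mm',(R.T@(np.array(tgt)-o['eef_pos'])*1000).round(1))
E
python3 - <<'E'
from h import *
c=np.array([(163,62),(685,190),(601,480),(70,348)])/6+[160,178]
P=ray('top',c-0.4,.022)[:,:2];print((P*1000).round(1),P.mean(0))
u=(P[0]+P[3]-P[1]-P[2])/2;print(np.linalg.norm(u),np.linalg.norm(P[0]-P[3]));u/=np.linalg.norm(u)
print('left bay',P.mean(0)+.052*u)
go([.5805,-.1003,.2]);
E
```

```text
[[635.3 278.8]
 [585.2  75. ]
 [471.6 103. ]
 [520.9 305.7]] [0.55322731 0.19062313]
0.2092168600617084 0.117563422385169
left bay [0.56557839 0.24113502]
t 1.625 pos [0.2259 0.5288 0.2313] q [0.961 0.181 1.607 0.    1.354 1.232] F [-0.4 -0.1 -0.6] open 0.998 g 0.0
tilt [-0.  0. -1.] yaw y -15.55 move mm [-511.   510.3   31.3]
```

>>> servo_tool(commands="0 0 0 -40 40 0 1;0 0 0 -40 40 0 1;0 0 0 -40 40 0 1;0 0 0 -40 40 0 1;0 0 0 -40 40 0 1")

```text
time_s: 2.25
eef_pos: [0.3653, 0.2807, 0.2316]
eef_rot: [0.0, 0.795, 0.606, 0.0]
wrist_force: [1.6, -0.1, 1.0]
opening: 0.998
grasp_force: 0.0
```

>>> servo_tool(commands="0 0 0 -40 40 0 1;0 0 0 -40 40 0 1;0 0 0 -40 40 0 1;0 0 0 -40 40 0 1;0 0 0 -40 40 0 1")

```text
time_s: 2.88
eef_pos: [0.5041, 0.0339, 0.2316]
eef_rot: [0.0, 0.795, 0.606, 0.0]
wrist_force: [0.6, 0.7, -0.4]
opening: 0.999
grasp_force: 0.0
```

>>> servo_tool(commands="0 0 0 -40 40 0 1;0 0 0 -40 40 0 1;0 0 0 -30 30 10 1;0 0 0 0 0 0 1")

```text
time_s: 3.38
eef_pos: [0.5798, -0.1025, 0.22]
eef_rot: [-0.001, 0.797, 0.604, -0.001]
wrist_force: [0.1, -0.1, -0.5]
opening: 1.003
grasp_force: 0.0
```

Run:
```python
from h import *
go([.5805,-.1003,.084])
```

```text
t 3.375 pos [ 0.5798 -0.1025  0.22  ] q [-0.376  0.222  1.582 -0.     1.339 -0.103] F [ 0.1 -0.1 -0.5] open 1.003 g 0.0
tilt [-1.5e-03  1.0e-04 -1.0e+00] yaw y -15.62 move mm [  2.4   0.3 136. ]
```

>>> servo_tool(commands="0 0 0 2 0 36 1;0 0 0 0 0 40 1;0 0 0 0 0 40 1;0 0 0 0 0 20 1;0 0 0 0 0 0 1")

```text
time_s: 4.0
eef_pos: [0.5791, -0.097, 0.0843]
eef_rot: [-0.001, 0.796, 0.605, -0.001]
wrist_force: [0.4, -0.2, 0.9]
opening: 1.001
grasp_force: 0.0
```

>>> servo_tool(commands="0 0 0 0 0 0 0.5;0 0 0 0 0 0 0.3;0 0 0 0 0 0 0.3;0 0 0 0 0 0 0.3")

```text
time_s: 4.5
eef_pos: [0.5803, -0.0981, 0.0858]
eef_rot: [0.0, 0.797, 0.604, 0.0]
wrist_force: [-0.3, -0.1, -0.6]
opening: 0.303
grasp_force: 0.0
```

Run:
```python
from h import *
from bench import *
go([.5805,-.1003,.084])
a=camera('scene')[200:320,310:450];b=camera('top')[150:260,290:430]
f=lambda i:cv2.resize(i,(400,330),interpolation=cv2.INTER_CUBIC)
cv2.imwrite('pics/g.png',np.hstack([f(a),f(b)]))
```

```text
t 4.5 pos [ 0.5803 -0.0981  0.0858] q [-0.369  0.377  1.68  -0.     1.084 -0.096] F [-0.3 -0.1 -0.6] open 0.303 g 0.0
tilt [ 8.e-04 -3.e-04 -1.e+00] yaw y -15.64 move mm [-2.1  0.8  1.8]
```

View pics/g.png

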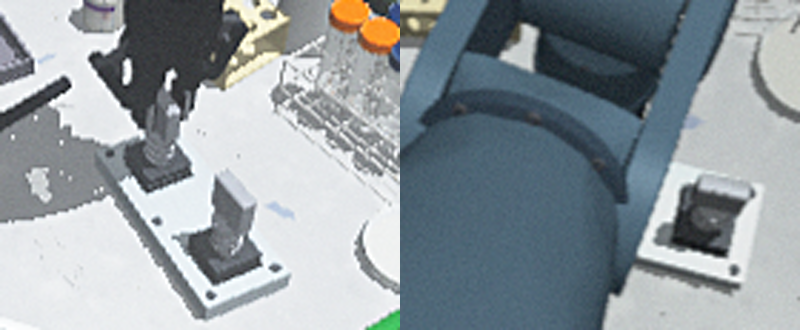

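The left stud's tab stands centred between the fingers, at about (165,115) in the left panel, and the right stud is untouched. I'll shift 2 mm, then close.

>>> servo_tool(commands="0 0 0 -2 0 0 0.3;0 0 0 0 0 0 0;0 0 0 0 0 0 0;0 0 0 0 0 0 0;0 0 0 0 0 0 0")

```text
time_s: 5.22
eef_pos: [0.5797, -0.1, 0.0854]
eef_rot: [0.0, 0.797, 0.604, 0.0]
wrist_force: [0.9, -1.3, -0.3]
opening: 0.153
grasp_force: 60.2
```

>>> servo_tool(commands="0 0 -0.1 0 0 0.5 0;0 0 -0.15 0 0 0.7 0;0 0 -0.15 0 0 0.7 0;0 0 -0.15 0 0 0.7 0;0 0 0 0 0 0 0")

```text
time_s: 5.85
eef_pos: [0.5802, -0.1, 0.0829]
eef_rot: [0.001, 0.603, 0.798, 0.0]
wrist_force: [4.5, -1.3, -1.5]
opening: 0.151
grasp_force: 60.1
```

Run:
```python
from h import *
go([.5805,-.1003,.084])
```

```text
t 5.85 pos [ 0.5802 -0.1     0.0829] q [-0.372  0.381  1.681  0.     1.077 -0.648] F [ 4.5 -1.3 -1.5] open 0.151 g 60.14132380485535
tilt [ 1.7e-03 -4.0e-04 -1.0e+00] yaw y 15.79 move mm [-0.3  0.2 -1.1]
```

>>> servo_tool(commands="0 0 -0.15 0 0 0.7 0;0 0 -0.15 0 0 0.7 0;0 0 -0.15 0 0 0.7 0;0 0 -0.15 0 0 0.7 0;0 0 0 0 0 0 0")

```text
time_s: 6.48
eef_pos: [0.5806, -0.0999, 0.0801]
eef_rot: [0.001, 0.341, 0.94, 0.0]
wrist_force: [6.0, -0.5, -3.1]
opening: 0.153
grasp_force: 59.9
```

>>> servo_tool(commands="0 0 -0.15 0 0 0.7 0;0 0 -0.15 0 0 0.7 0;0 0 -0.15 0 0 0.7 0;0 0 0 0 0 0 0;0 0 0 0 0 0 0")

```text
time_s: 7.1
eef_pos: [0.581, -0.0996, 0.078]
eef_rot: [0.002, 0.123, 0.992, 0.0]
wrist_force: [6.8, 1.0, -4.4]
opening: 0.152
grasp_force: 59.6
```

Run:
```python
from h import *
from bench import *
go([.5805,-.1003,.21])
a=camera('scene')[215:305,330:430]
cv2.imwrite('pics/g2.png',cv2.resize(a,None,fx=6,fy=6,interpolation=cv2.INTER_CUBIC))
```

```text
t 7.1 pos [ 0.581  -0.0996  0.078 ] q [-0.372  0.389  1.683  0.002  1.067 -1.696] F [ 6.8  1.  -4.4] open 0.152 g 59.58643198013306
tilt [ 3.5e-03  1.0e-04 -1.0e+00] yaw y 75.82 move mm [-1.00e-01 -7.00e-01 -1.32e+02]
```

View pics/g2.png

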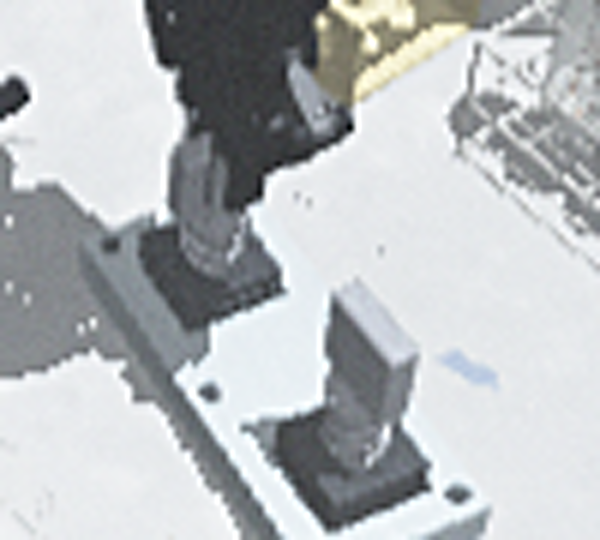

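The tab is turned by about 91° and its nut still sits in its pocket at (210,275). The right stud at (370,380) is unmoved. Lifting straight up.

>>> servo_tool(commands="0 0 0 0 0 -4 0;0 0 0 0 0 -8 0;0 0 0 0 0 -10 0;0 0 0 0 0 -15 0;0 0 0 0 0 0 0")

```text
time_s: 7.78
eef_pos: [0.5799, -0.1, 0.116]
eef_rot: [0.001, 0.122, 0.993, -0.0]
wrist_force: [0.4, 0.3, -4.4]
opening: 0.149
grasp_force: 59.7
```

>>> servo_tool(commands="0 0 0 0 0 -30 0;0 0 0 0 0 -30 0;0 0 0 0 0 -20 0;0 0 0 0 0 0 0")

```text
time_s: 8.28
eef_pos: [0.5803, -0.1001, 0.1962]
eef_rot: [0.001, 0.122, 0.993, -0.0]
wrist_force: [0.8, -0.7, -5.4]
opening: 0.151
grasp_force: 59.7
```

Run:
```python
from h import *
go([.5656,.2411,.195])
```

```text
t 8.275 pos [ 0.5803 -0.1001  0.1962] q [-0.372  0.242  1.608 -0.     1.289 -1.699] F [ 0.8 -0.7 -5.4] open 0.151 g 59.706857800483704
tilt [ 0.0027 -0.0011 -1.    ] yaw y 76.0 move mm [ 96.8 327.5   0.8]
```

>>> servo_tool(commands="0 0 0 6 20 0 0;0 0 0 11 37 0 0;0 0 0 11 37 0 0;0 0 0 11 37 0 0;0 0 0 11 37 0 0")

```text
time_s: 8.9
eef_pos: [0.5699, 0.0776, 0.1929]
eef_rot: [-0.002, 0.122, 0.993, 0.0]
wrist_force: [0.4, 0.3, -3.9]
opening: 0.151
grasp_force: 59.6
```

>>> servo_tool(commands="0 0 0 11 37 0 0;0 0 0 11 37 0 0;0 0 0 11 37 0 0;0 0 0 9 30 0 0;0 0 0 5 18 0 0")

```text
time_s: 9.52
eef_pos: [0.5625, 0.243, 0.193]
eef_rot: [-0.002, 0.121, 0.993, -0.0]
wrist_force: [1.0, 0.2, -4.1]
opening: 0.152
grasp_force: 59.6
```

>>> servo_tool(commands="0 0 0 0 0 20 0;0 0 0 0 0 30 0;0 0 0 0 0 20 0;0 0 0 0 0 0 0")

```text
time_s: 10.02
eef_pos: [0.5624, 0.2397, 0.1218]
eef_rot: [-0.003, 0.122, 0.993, -0.001]
wrist_force: [0.4, -0.4, -4.7]
opening: 0.15
grasp_force: 59.6
```

Run:
```python
from h import *
from bench import *
go([.5656,.2411,.077])
a=camera('scene')[130:260,210:350]
cv2.imwrite('pics/g3.png',cv2.resize(a,None,fx=4.5,fy=4.5,interpolation=cv2.INTER_CUBIC))
```

```text
t 10.025 pos [0.5624 0.2397 0.1218] q [ 0.209  0.378  1.595 -0.     1.175 -1.117] F [ 0.4 -0.4 -4.7] open 0.15 g 59.59998071193695
tilt [-0.0056 -0.0014 -1.    ] yaw y 75.97 move mm [-2.9  2.3 44.7]
```

View pics/g3.png

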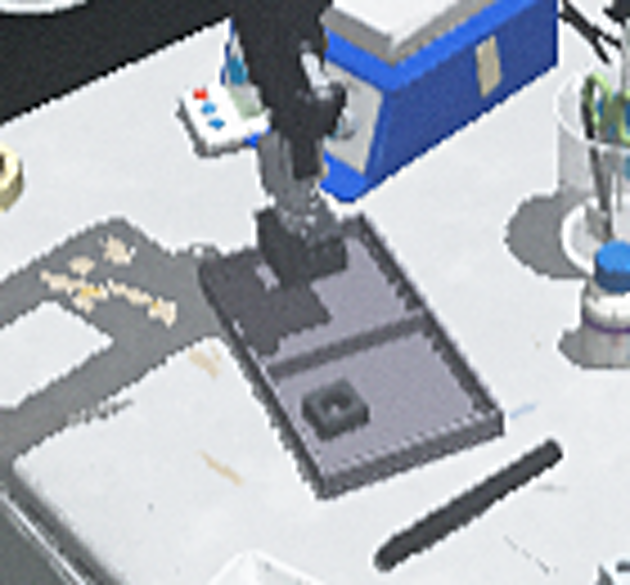

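The stud and nut hang over the left bay, nut at (300,250), held level. Lowering now, with the last part slow.

>>> servo_tool(commands="0 0 0 -3 2 20 0;0 0 0 0 0 15 0;0 0 0 0 0 4 0;0 0 0 0 0 2 0;0 0 0 0 0 0 0")

```text
time_s: 10.7
eef_pos: [0.568, 0.2422, 0.0841]
eef_rot: [0.0, 0.122, 0.993, 0.0]
wrist_force: [0.6, -0.0, -4.7]
opening: 0.151
grasp_force: 59.5
```

>>> servo_tool(commands="0 0 0 0 0 1.5 0;0 0 0 0 0 1 0;0 0 0 0 0 0 0")

```text
time_s: 11.08
eef_pos: [0.5677, 0.2421, 0.0814]
eef_rot: [0.0, 0.122, 0.993, 0.0]
wrist_force: [-0.0, -0.1, -4.4]
opening: 0.154
grasp_force: 59.5
```

>>> servo_tool(commands="0 0 0 0 0 1.5 0;0 0 0 0 0 1.5 0;0 0 0 0 0 1 0;0 0 0 0 0 0 0")

```text
time_s: 11.58
eef_pos: [0.5676, 0.2421, 0.0771]
eef_rot: [-0.0, 0.122, 0.993, -0.0]
wrist_force: [0.2, 0.4, -4.3]
opening: 0.152
grasp_force: 59.5
```

>>> servo_tool(commands="0 0 0 0 0 1 0;0 0 0 0 0 0 0")

```text
time_s: 11.82
eef_pos: [0.5677, 0.2421, 0.0762]
eef_rot: [-0.0, 0.122, 0.993, -0.0]
wrist_force: [-0.3, 0.1, -4.4]
opening: 0.15
grasp_force: 59.5
```

>>> servo_tool(commands="0 0 0 0 0 0.7 0;0 0 0 0 0 0 0")

```text
time_s: 12.08
eef_pos: [0.5679, 0.2422, 0.0759]
eef_rot: [0.0, 0.122, 0.993, 0.0]
wrist_force: [0.2, -0.2, -3.5]
opening: 0.156
grasp_force: 60.0
```

>>> servo_tool(commands="0 0 0 0 0 0.7 0;0 0 0 0 0 0 0")

```text
time_s: 12.32
eef_pos: [0.568, 0.2422, 0.0756]
eef_rot: [0.0, 0.122, 0.993, 0.0]
wrist_force: [-1.1, -0.9, 3.0]
opening: 0.156
grasp_force: 60.6
```

Contact with the floor. Releasing and retreating.

>>> servo_tool(commands="0 0 0 0 0 0 0.3;0 0 0 0 0 0 0.5;0 0 0 0 0 0 0.5;0 0 0 0 0 0 0.5")

```text
time_s: 12.82
eef_pos: [0.5678, 0.2421, 0.0749]
eef_rot: [0.0, 0.122, 0.993, 0.0]
wrist_force: [-0.1, 0.4, -0.8]
opening: 0.5
grasp_force: 0.0
```

>>> servo_tool(commands="0 0 0 0 0 -15 0.5;0 0 0 0 0 -30 0.5;0 0 0 0 0 -40 0.5;0 0 0 0 0 -40 0.5;0 0 0 0 0 0 0.5")

```text
time_s: 13.45
eef_pos: [0.5705, 0.2428, 0.2057]
eef_rot: [0.004, 0.122, 0.993, 0.002]
wrist_force: [0.1, -0.5, 0.2]
opening: 0.5
grasp_force: 0.0
```

>>> servo_tool(commands="0 0 0 -50 0 0 0.5;0 0 0 -50 0 0 0.5;0 0 0 -50 0 0 0.5;0 0 0 0 0 0 0.5")

```text
time_s: 13.95
eef_pos: [0.7152, 0.2037, 0.1974]
eef_rot: [-0.001, 0.123, 0.992, -0.0]
wrist_force: [-0.6, 0.2, -0.3]
opening: 0.5
grasp_force: 0.0
```

Run:
```python
from h import *
from bench import *
go([.5656,.2411,.077])
f=lambda i:cv2.resize(i,(400,400),interpolation=cv2.INTER_CUBIC)
a=camera('scene');b=camera('top')
cv2.imwrite('pics/g4.png',np.hstack([f(a[160:320,250:410]),f(b[150:310,165:325])]))
print('px of bay centre',proj('top',[.5656,.2411,.004]))
```

```text
t 13.95 pos [0.7152 0.2037 0.1974] q [ 1.190e-01  5.790e-01  1.147e+00 -1.000e-03  1.418e+00 -1.206e+00] F [-0.6  0.2 -0.3] open 0.5 g 0.0
tilt [-1.9e-03 -7.0e-04 -1.0e+00] yaw y 75.88 move mm [ 1.540e+02 -1.000e-01  1.207e+02]
px of bay centre [[202.865388   219.03868515]]
```

View pics/g4.png

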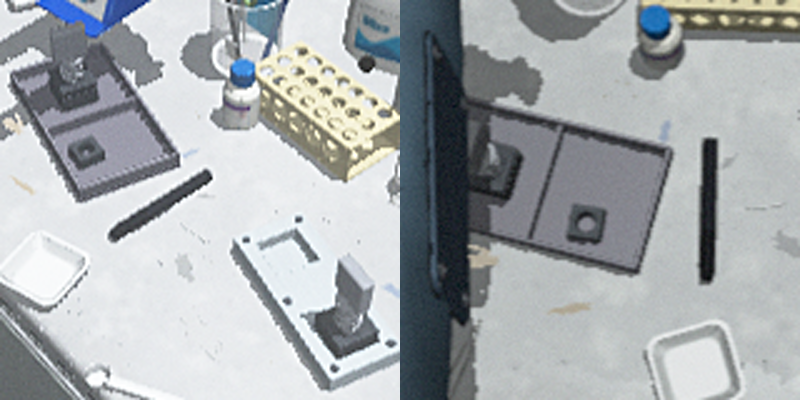

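The stud stands upright in the left bay at (72,75) in the left panel. The right stud is still in its pocket at (350,310), and the arm is clear with about zero force.

```bash
python3 -c "
from bench import *
print(hand_in())"
```

```text
the job is handed in; nothing more can be done
None
```

I wound the left-hand stud in by about 1.6 rad (judged from the tool's rotation) in its pocket, then stood it upright with its nut in the tray's left bay. The right-hand stud stayed in its pocket, and I handed the job in at about 14 s; the hand-in returned no verdict.

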